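Make up two microscope kits

TASK

Make up the two microscope kits from the parts on the metal stock tray: the tall objective, the filter cube and the camera adapter go into the white tray with three compartments, the short objective and the eyepiece into the white tray with two compartments. Give each part a compartment of its own, in any order within its tray, standing upright on the compartment floor as it stood in the stock. They are optics, so set them down rather than drop them, do not tip them over, and leave the wafer case, the mouse and the bottle where they are.

Things in the scene. Friction and masses are not known exactly. Their poses are not given: they have to be found in the camera images.
- tall_objective_mid (a point): Tall microscope objective, the tallest part: 90 mm high, nose up in a round black storage base (42 mm diameter, 10 mm high). Steel barrel with black bands, 34 mm diameter up to 62 mm, then 29 mm to 76 mm, then a taper to an 18 mm nose. 0.17 to 0.35 kg. This point: on its axis, 45 mm above its underside; z up. At first on the stock tray (see camera adapter).
- short_objective_mid (a point): Short microscope objective, the slimmest part: 55 mm high, nose up in a round black storage base (38 mm diameter, 10 mm high). Steel barrel with a black band, 29 mm diameter up to 44 mm, then a cone to a 14 mm nose with a small lens. 0.1 to 0.2 kg. This point: on its axis, 27.5 mm above its underside; z up. At first on the stock tray.
- eyepiece_mid (a point): Eyepiece, 60 mm high, standing on its eyecup: black round head of 47 mm diameter for the lowest 28 mm, then a plain steel barrel of 30 mm diameter up to the top, which shows a lens. 0.09 to 0.18 kg. This point: on its axis, 30 mm above its underside; z up. At first on the stock tray.
- filter_cube_mid (a point): Filter cube, the only square-edged part: black block 50 mm long (its x axis) by 36 mm wide (its y axis) by 54 mm high (z up), with a round amber window in the top and a round window in one end. 0.11 to 0.22 kg. This point: its centre, 27 mm above its underside. At first on the stock tray at any yaw.
- camera_adapter_mid (a point): Camera adapter: open black tube, 62 mm high, 41 mm outside, 31 mm bore, on a steel foot flange (50 mm diameter, 8 mm thick). 0.12 to 0.24 kg. This point: on its axis, 31 mm above its underside; z up. At first on the stock tray: fixed, metal, 270 mm square, 3 mm floor, rim 8 mm high; the five parts stand on it 85 mm or more apart, one in the middle, four towards the corners, in changing places.
- tray3: White kit tray with three compartments in a row, fixed on the bench to one side (left or right) of the stock tray, row pointing roughly away from the robot. 243 mm long (x axis, the row), 88 mm wide (y). Origin: centre of its underside. Compartment centres at x = -80, 0, +80 mm, y = 0; each 77 mm (x) by 82 mm (y) inside. Floor 4 mm, walls and dividers 10 mm above the bench, 3 mm thick.
- tray2: White kit tray with two compartments in a row, fixed on the bench on the other side of the stock tray, row pointing roughly away from the robot. 163 mm long (x axis, the row), 88 mm wide (y). Origin: centre of its underside. Compartment centres at x = -40 and +40 mm, y = 0; each 77 mm (x) by 82 mm (y) inside. Floor 4 mm, walls and divider 10 mm above the bench, 3 mm thick.
- wafer_case: Bystander: flat round closed wafer case, 114 mm diameter, 14 mm high, white and translucent, loose on the bench beyond the stock tray. Origin at the centre of its underside.
- mouse: Bystander: black computer mouse, 105 x 60 x 34 mm, loose on a 2 mm mouse pad beyond the stock tray. Origin at the centre of its underside.
- bottle: Bystander: small closed white bottle of lens cleaner, 44 mm diameter, 85 mm high, loose on the bench beyond the trays at the robot's left. Origin at the centre of its underside.
There are look-alikes about, which are no part of the job. Leave any purple or yellow look-alike of the part that bears tall_objective_mid alone.

How it is judged:
By the outcome, as a careful person would: the job done as asked, in the order asked, and still so for the second after the job is handed in, with the robot touching nothing.
It also fails if it takes over 134 s, if anything falls off the work surface, if the arm or the gripper's body presses on something with over 40 N, if the wrist force passes 120 N, or if a joint passes its speed limit or range.

ROBOT

A 6-joint arm with a two-finger parallel gripper is mounted at the origin on the work surface. World frame = base frame: x ahead of the robot, y to its left, z up, the work surface at z = 0. Lengths are in m, angles in rad, forces in N, time in s.
With the tool pointing down it reaches from about 0.3 to 0.825 m from the base axis. Payload 5.4 kg.
Tool frame: the origin (TCP) lies at the very end of the fingers, on their centre line; the grasp point (between the pads) lies 19 mm behind it; z points along the fingers, x is the direction in which the jaws open and shut, and the axes are right-handed (so a half turn about z gives the same grasp; the last joint's range is limited). The gripper opens to 92 mm and grips with 3 to 60 N. Pads are 20 mm wide; open, the fingers measure 128 mm over their backs; the gripper's body (75 mm by 189 mm) begins 69 mm behind the grasp point.
Start: joints at [-1.559, 0.158, 1.597, -0, 1.386, -0.21], TCP at [0.126, -0.561, 0.215] pointing down, gripper open.
Joint ranges: [-2.91, 2.91], [-0.94, 2.29], [0.18, 2.7], [-1.29, 4.43], [0.17, 2.64], [-3, 3]. Speed limits (rad/s): [2.57, 2.57, 3.14, 3.14, 3.14, 3.14].

INTERFACE

Orientations are given as a rotation vector (axis times angle).
In Python, from workcell import bot gives the robot as it stands. Calls block until the motion is done:
- bot.goto(position, orientation): joint-space move of the TCP to a pose.
- bot.line_to(position, rot=None, max_speed=0.15): straight line of the TCP; rot=None keeps the orientation; max_speed is the mean speed in m/s.
- bot.set_joints(angles): joint-space move.
- bot.set_gripper(opening, newtons=None): opening from 0.0 (shut) to 1.0 (fully open); newtons is the grip in N (None keeps the last); returns when the fingers have stopped.
- bot.hold(seconds).
- bot.inverse_kinematics(position, orientation): joint angles nearest the present ones, or None.
- bot.read_camera(name): name is "scene" or "top" or "wrist"; returns a dict with "pixels" (400x640x3 uint8, blue, green, red), "fx", "fy", "cx", "cy" (pixels), "R" (3x3) and "t" (3): a world point X has camera coordinates R X + t. Camera axes: x right, y down, z forward; pixel columns grow to the right and rows downward; lengths in m; the calibration is good to about 2 mm. A picture is of the moment at which its call begins. There is no depth.
A pose or a line that the arm cannot do raises bot.MotionError and nothing moves.
- bot.job_done(): hands the job in, once; it reports no verdict.
Readings, each from a call of its own:
- bot.current_clock(): time.
- bot.current_joints(): joint angles.
- bot.current_joint_vel(): joint speeds.
- bot.current_effort(): joint torques, N m.
- bot.current_ee_pos(): TCP position.
- bot.current_tool_rot(): TCP orientation.
- bot.current_contact_force(): force on the tool from outside, world axes, zero at the start.
- bot.current_ft_torque(): the same for the moment, N m.
- bot.current_opening(): opening from 0.0 (shut) to 1.0 (fully open).
Only numpy, scipy, OpenCV 4.12 (cv2) and the standard library are available. Lean on these libraries where they do the work, as an engineer would, in place of code of your own. Each camera call takes 0.05 s, during which the arm holds its last target. There are 200 camera calls.

## Working session

There is one attempt and no reset: what is moved stays moved. The work goes in short steps, each a Python script; the robot and the scene stay as the last script left them, time stands still between calls to the robot, and variables do not carry over. Pictures are saved under pics/ and viewed, about 12 in all and at most 16, crops included, and the job is handed in when it is done.

```bash
ls; mkdir -p pics; python3 - <<'E'
from workcell import bot
import cv2,numpy as np,pickle
d={}
for n in("top","scene"):
    c=bot.read_camera(n);d[n]=c;cv2.imwrite(f"pics/{n}1.png",c["pixels"])
    print(n,c["fx"],c["cx"],c["cy"],np.round(c["R"],3).tolist(),np.round(c["t"],3), np.round(-c["R"].T@c["t"],3))
pickle.dump(d,open("cams.pkl","wb"))
print(bot.current_clock(),bot.current_tool_rot())
E
```

```text
pics
top 375.77741140550785 313.42315372755144 201.72001156340485 [[0.006, -1.0, -0.022], [-0.984, -0.002, -0.177], [0.177, 0.023, -0.984]] [0.016 0.6   0.832] [ 0.444 -0.002  0.925]
scene 490.93754376705084 328.06143926718187 197.85106807499702 [[0.738, 0.675, 0.014], [0.49, -0.521, -0.699], [-0.464, 0.523, -0.715]] [-0.46  -0.276  1.368] [ 1.11  -0.548  0.792]
0.1 [-2.45257127e+00  1.96119193e+00  1.67342198e-03]
```

View pics/top1.png

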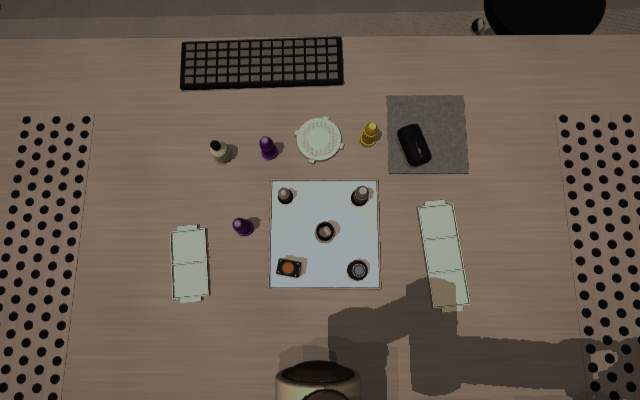

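View pics/scene1.png

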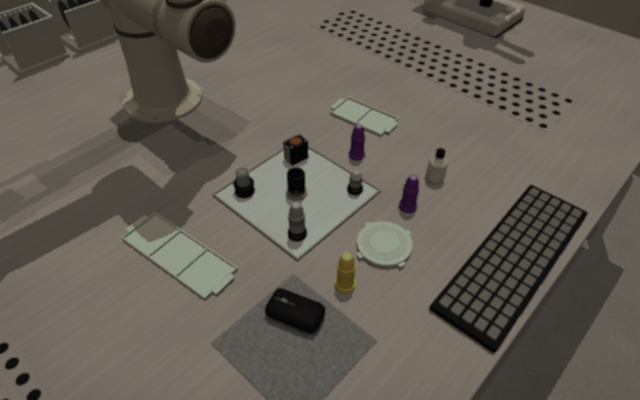

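Top view: the robot is at the bottom, up is +x and left is +y. Tray2 is at (189,263) and tray3 at (443,256). On the stock tray:
- short objective (286,195)
- tall objective (361,195)
- camera adapter (325,231)
- filter cube (288,268)
- eyepiece (357,270)

The purple look-alikes are at (243,226) and (268,148), the yellow one at (370,134). The scene view shows the same layout. Next is a closer look with the wrist camera.

```bash
cat > h.py <<'E'
from workcell import bot
import numpy as np, cv2
from scipy.spatial.transform import Rotation as Rn
def down(th):
    return np.pi*np.array([np.cos(th/2),np.sin(th/2),0])
def w(c,u,v,z):
    "pixel -> world at height z"
    d=c["R"].T@np.array([(u-c["cx"])/c["fx"],(v-c["cy"])/c["fy"],1]); o=-c["R"].T@c["t"]
    return (o+d*(z-o[2])/d[2])[:2]
def pr(c,X):
    p=c["R"]@np.asarray(X,float)+c["t"]; return c["fx"]*p[0]/p[2]+c["cx"],c["fy"]*p[1]/p[2]+c["cy"]
def best(p,th):
    "theta or theta+pi, the one with most room at joint 6"
    s=[(abs(q[5]),t) for t in(th,th+np.pi,th-np.pi) if (q:=bot.inverse_kinematics(p,down(t))) is not None]
    return min(s)[1]
E
python3 - <<'E'
from h import *
import pickle
d=pickle.load(open("cams.pkl","rb"))["top"]
for n,u,v,z in [("short",286,200,.003),("tall",361,202,.003),("adapt",325,237,.003),("cube",288,268,.057),("eye",357,272,.03),("purpA",243,233,0),("purpB",268,157,0),
 ("t2a",187,230,.01),("t2b",190,297,.01),("t3a",435,206,.01),("t3b",451,305,.01),("bottle",222,158,0),("wafer",319,139,.014)]:
    print(n,w(d,u,v,z).round(3))
p=[.42,0,.42];th=best(p,np.pi/2)
bot.goto(p,down(th)); c=bot.read_camera("wrist"); pickle.dump(c,open("w1.pkl","wb"))
cv2.imwrite("pics/w1.png",c["pixels"]); print(th,bot.current_clock(),bot.current_ee_pos(),c["fx"],(-c["R"].T@c["t"]).round(3))
E
```

```text
short [0.614 0.088]
tall [ 0.609 -0.099]
adapt [ 0.522 -0.01 ]
cube [0.446 0.075]
eye [ 0.438 -0.084]
purpA [0.531 0.193]
purpB [0.726 0.136]
t2a [0.537 0.33 ]
t2b [0.377 0.312]
t3a [ 0.598 -0.279]
t3b [ 0.363 -0.304]
bottle [0.724 0.255]
wafer [0.769 0.006]
-1.5707963267948966 2.5167 [ 0.42002541 -0.00052803  0.41958785] 316.2345203790273 [ 0.485 -0.002  0.589]
```

View pics/w1.png

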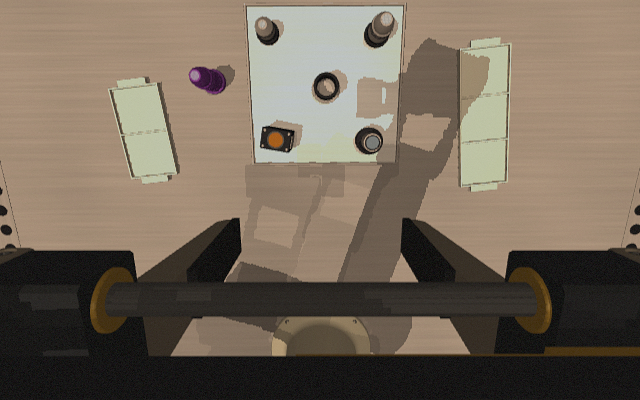

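The wrist view shows all five parts and both trays. I'll enlarge it and overlay models from pixel picks as a check.

```bash
python3 - <<'E'
from h import *
import pickle
c=pickle.load(open("w1.pkl","rb")); d=pickle.load(open("cams.pkl","rb"))["top"]
# top-face picks: (u,v,z top)
for n,u,v,z in [("short",263,23,.058),("tall",386,18,.093),("adapt",326,86,.065),("cube",275,140,.057),("eye",372,142,.063),("t2a",135,84,.01),("t2b",153,178,.01),("t3a",485,43,.01),("t3b",484,187,.01)]:
    print(n,w(c,u,v,z).round(3))
im=c["pixels"]
A=cv2.resize(im[0:190,235:415],None,fx=3.1,fy=3.1,interpolation=cv2.INTER_CUBIC)
cv2.imwrite("pics/stock_zoom.png",A)
B=np.hstack([cv2.resize(im[65:195,95:195],None,fx=3.9,fy=3.9,interpolation=cv2.INTER_CUBIC)[:507],cv2.resize(im[30:199,445:525],None,fx=3,fy=3,interpolation=cv2.INTER_CUBIC)[:507]])
cv2.imwrite("pics/trays_zoom.png",B);print(A.shape,B.shape)
E
```

```text
short [0.625 0.086]
tall [ 0.621 -0.095]
adapt [ 0.532 -0.01 ]
cube [0.448 0.075]
eye [ 0.445 -0.086]
t2a [0.541 0.321]
t2b [0.375 0.311]
t3a [ 0.606 -0.279]
t3b [ 0.357 -0.307]
(589, 558, 3) (507, 630, 3)
```

View pics/stock_zoom.png

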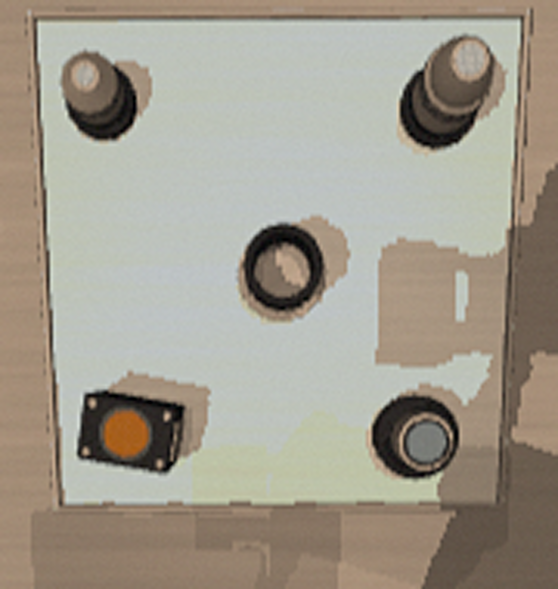

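View pics/trays_zoom.png

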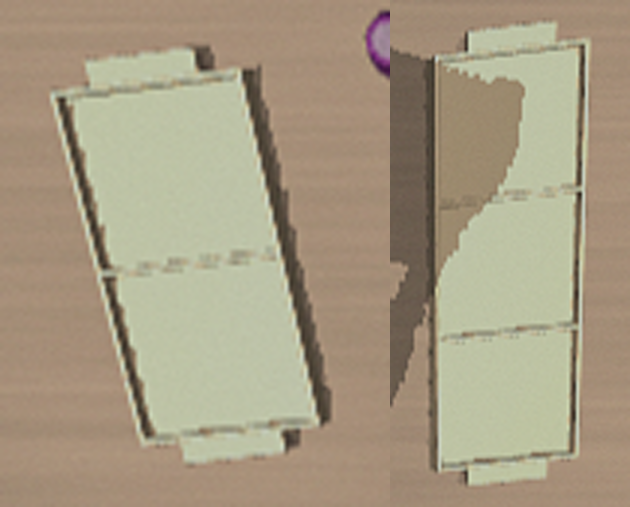

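```bash
python3 - <<'E'
from h import *
import pickle
c=pickle.load(open("w1.pkl","rb"))
def z(X,Y,s,ox,oy,h): return w(c,(X+.5)/s-.5+ox,(Y+.5)/s-.5+oy,h)
for n,X,Y,h in [("short nose",85,75,.058),("short base",104,107,.008),("tall nose",469,60,.093),("tall base",436,111,.008),("ad top",284,267,.065),("cube win",127,434,.057),("eye top",426,440,.063),("eye head",415,437,.025)]:
    print(n,z(X,Y,3.1,235,0,h).round(4))
q=np.array([z(X,Y,3.1,235,0,.057) for X,Y in[(84,393),(183,405),(170,472),(80,459)]])
print("cube",q.mean(0).round(4),[np.linalg.norm(q[i]-q[i-1]).round(4) for i in range(4)],np.degrees(np.arctan2(*(q[1]-q[0]+q[2]-q[3])[::-1])))
for n,s,ox,oy,P in [("t2",3.9,95,65,[(53,94),(241,72),(319,424),(143,441)]),("t3",3,445,30,[(46,58),(198,41),(187,455),(48,469)])]:
    q=np.array([z(X,Y,s,ox,oy,.01) for X,Y in P])
    a=(q[0]+q[1]-q[2]-q[3])/2; b=(q[0]+q[3]-q[1]-q[2])/2
    print(n,q.mean(0).round(4),np.linalg.norm(a).round(4),np.linalg.norm(b).round(4),np.degrees(np.arctan2(a[1],a[0])),np.degrees(np.arctan2(b[1],b[0]))-90)
E
```

```text
short nose [0.6233 0.0879]
short base [0.6205 0.0867]
tall nose [ 0.6201 -0.0946]
tall base [ 0.6181 -0.0938]
ad top [ 0.5324 -0.0104]
cube win [0.4482 0.0735]
eye top [ 0.4452 -0.0859]
eye head [ 0.444  -0.0857]
cube [0.449  0.0722] [np.float64(0.035), np.float64(0.0528), np.float64(0.0364), np.float64(0.0489)] -97.60209867536408
t2 [0.4588 0.3176] 0.1594 0.0855 6.3517331977449265 5.773732897393515
t3 [ 0.4818 -0.293 ] 0.239 0.0855 6.173229713114626 5.846649519258989
```

Tray sizes come out at 159×86 and 239×86 mm, and the cube at 36×51 mm. These match the data within a few mm, as do the nose and base axes. I'll start with the tall objective.

```bash
cat >> h.py <<'E'
T3=(np.array([.4818,-.293]),np.radians(6.0)); T2=(np.array([.4588,.3176]),np.radians(6.0))
# xy, jaw angle in stock, TCP height above underside, width, tray, compartment x
P=dict(tall=((.619,-.0943),90,.026,.034,T3,.08),cube=((.4485,.073),-7.6,.013,.036,T3,-.08),adapter=((.5324,-.0104),90,.020,.041,T3,0),
 short=((.6215,.0873),90,.014,.029,T2,.04),eye=((.4447,-.0858),90,.0305,.030,T2,-.04))
UP=.20
def move(n):
    xy,th,h,wd,(c,a),cx=P[n]; xy=np.array(xy)
    t=best([*xy,UP],np.radians(th)); bot.goto([*xy,UP],down(t)); bot.set_gripper((wd+.034)/.092)
    bot.line_to([*xy,.003+h+.03],max_speed=.2); bot.line_to([*xy,.003+h],max_speed=.06)
    bot.set_gripper(0,25); o=bot.current_opening()*92
    print(n,"gripped mm",round(o,1),"want",wd*1e3,"force",bot.current_contact_force().round(1) if hasattr(bot.current_contact_force(),'round') else bot.current_contact_force())
    if abs(o-wd*1e3)>5: print("BAD GRIP, stopped"); return False
    bot.line_to([*xy,.003+h+.02],max_speed=.06); bot.line_to([*xy,UP],max_speed=.25)
    q=c+cx*np.array([np.cos(a),np.sin(a)]); t=best([*q,UP],a+np.pi/2); bot.goto([*q,UP],down(t))
    print(" lifted opening",round(bot.current_opening()*92,1))
    bot.line_to([*q,.004+h+.015],max_speed=.2); bot.line_to([*q,.004+h+.003],max_speed=.04)
    bot.hold(.2); f0=np.array(bot.current_contact_force())[2]
    for k in range(6):
        z=.004+h+.002-.001*k; bot.line_to([*q,z],max_speed=.02); f=np.array(bot.current_contact_force())[2]
        if f-f0>1.0: break
    print(" set down dz mm",2-k,"dF",round(f-f0,2),"tcp",np.round(bot.current_ee_pos(),4))
    bot.set_gripper(min(1,(wd+.034)/.092)); bot.line_to([*q,.004+h+.05],max_speed=.08); bot.line_to([*q,UP],max_speed=.25)
    print(" t",bot.current_clock()); return True
E
python3 -c "
from h import *
move('tall')
c=bot.read_camera('wrist');cv2.imwrite('pics/w2.png',c['pixels'])"
```

```text
tall gripped mm 33.2 want 34.0 force [-0.2  0.4  1.1]
 lifted opening 33.2
 set down dz mm 0 dF 1.13 tcp [ 0.5616 -0.2848  0.0302]
 t 12.8083
```

View pics/w2.png

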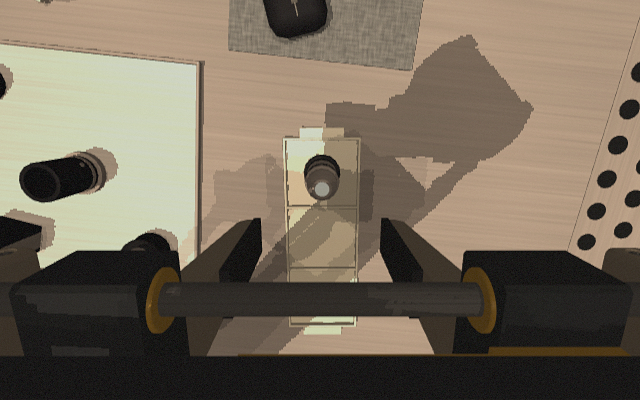

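The tall objective stands upright and centred in the far compartment at about (322,175). It took 10 s. Next are the cube and the adapter.

```bash
python3 -c "
from h import *
if move('cube') and move('adapter'):
    c=bot.read_camera('top');cv2.imwrite('pics/t2.png',cv2.resize(c['pixels'][100:330,150:490],None,fx=2.3,fy=2.3))"
```

```text
cube gripped mm 36.3 want 36.0 force [-0.   0.6  0.8]
 lifted opening 36.3
 set down dz mm 1 dF 1.01 tcp [ 0.4022 -0.3013  0.0179]
 t 23.6083
adapter gripped mm 40.5 want 41.0 force [0.2 0.4 1.2]
 lifted opening 40.4
 set down dz mm 0 dF 1.53 tcp [ 0.4819 -0.2932  0.0242]
 t 34.0583
```

View pics/t2.png

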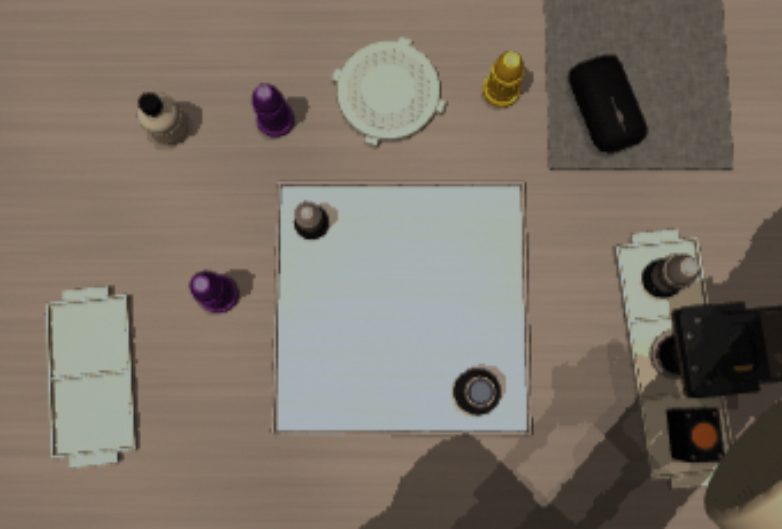

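The tall objective, adapter and cube stand upright in their compartments. The short objective (310,218) and eyepiece (478,390) remain, with nothing else disturbed.

```bash
python3 -c "
from h import *
if move('short') and move('eye'):
    p=[.45,0,.42]; bot.goto(p,down(best(p,np.pi/2)))
    c=bot.read_camera('wrist');cv2.imwrite('pics/w3.png',c['pixels'])
    c=bot.read_camera('scene');cv2.imwrite('pics/s3.png',c['pixels']);print(bot.current_clock())"
```

```text
short gripped mm 28.0 want 29.0 force [-0.6  1.   1.9]
 lifted opening 28.3
 set down dz mm 0 dF 1.14 tcp [0.4988 0.3219 0.0182]
 t 46.3583
eye gripped mm 28.6 want 30.0 force [0.3 1.2 1.1]
 lifted opening 29.0
 set down dz mm 0 dF 2.02 tcp [0.4192 0.3135 0.0346]
 t 58.375
60.6667
```

View pics/w3.png

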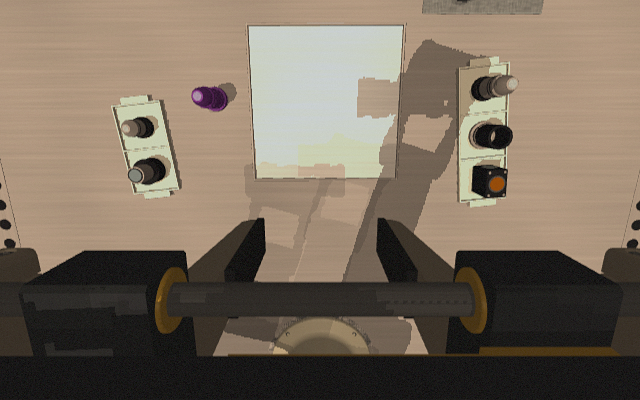

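View pics/s3.png

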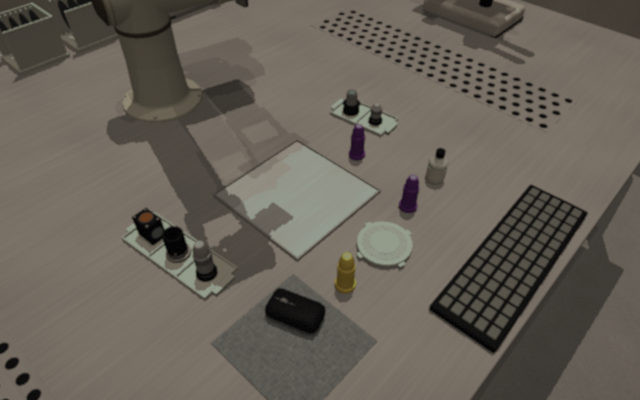

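Both views show all five parts upright, one per compartment, and the stock tray empty. The wafer case, mouse, bottle and look-alikes are at the same pixels as at the start. I'm handing in.

```bash
python3 -c "
from h import *
bot.hold(.3);print(bot.job_done(),bot.current_clock())"
```

```text
the job is handed in; nothing more can be done
the job is handed in; nothing more can be done
```

Both kits are made up and the job is handed in; the last clock reading before that was 60.7 s, against the 134 s limit.

- **Three-compartment tray:** the tall objective is in the far compartment, the camera adapter in the middle and the filter cube in the near one.
- **Two-compartment tray:** the short objective is in the far compartment and the eyepiece in the near one.

**Checks:**
- **Grip:** each part's measured grip width was within 1.5 mm of its stated size, and no part slipped on the way over.
- **Setting down:** each part was lowered in 1 mm steps until a contact force of 1 to 2 N was felt, within 1 mm of the expected floor height.
- **Final wrist and scene pictures:** all five parts stand upright in their own compartments and the stock tray is empty. The wafer case, mouse, bottle and the purple and yellow look-alikes look unmoved.

No check failed or disagreed. The final positions were judged by eye from the pictures, not measured again.

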